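# Close and lock the dominoes shelf

## Robot

A 6-joint arm with a two-finger parallel gripper is mounted at the origin on the work surface. World frame = base frame: x ahead of the robot, y to its left, z up, the work surface at z = 0. Lengths are in mm, angles in rad, forces in N, time in s.
With the tool pointing down it reaches from about 275 to 1000 mm from the base axis. Payload 8.4 kg.
Tool frame: the origin (TCP) lies at the very end of the fingers, on their centre line; the grasp point (between the pads) lies 19 mm behind it; z points along the fingers, y is the direction in which the jaws open and shut (so a half turn about z gives the same grasp; the last joint's range is limited). The gripper opens to 85 mm and grips with 20 to 120 N. Pads are 22 mm wide; open, the fingers measure 114 mm over their backs; the gripper's body (76 mm by 85 mm) begins 54 mm behind the grasp point. The pads swing forward as they close: fully open they stand 13 mm farther back than shut.
Start: joints at [-1.294, 0.353, 1.633, -0, 1.155, -0.002], TCP at [172, -600.869, 203.381] pointing down, gripper open.
Joint ranges: [-2.63, 2.63], [-0.92, 2.1], [0.06, 2.66], [-1.3, 4.44], [0, 2.69], [-3.02, 3.02]. Speed limits (rad/s): [2.22, 2.22, 2.79, 3.14, 3.14, 3.14].

## Interface

Orientations are given as [roll, pitch, yaw] about the fixed x, y, z axes, in that order (R = Rz(yaw) Ry(pitch) Rx(roll)).
In Python, from rig import r gives the robot as it stands.
- The arm moves only by the tool jog_arm, never from a script. Its argument "increments" is text: rows parted by semicolons, each of 7 numbers parted by spaces: the shift along the tool's x, y, z in cm, then the turn, a rotation vector about the tool's x, y, z in rad, then the opening, from -1 (shut) to 1 (fully open). A call has exactly 8 rows; each row shifts and turns the commanded pose from where the row before left it, along the tool's axes as they then stand; what a row does not reach is not made up. A row lasts 1/10 s, in which the tool goes at most 50 mm and 8.59 degrees, less where a joint would pass 70% of its speed; a pose out of reach is approached as far as the arm can. A call with a gripper value outside its range is refused whole. The fingers move at their own pace and stop on an object; "squeeze" is the grip in N (left out, the last holds). Time passes only in rows, so rows that do not move let the fingers close, or fill a call up. It gives the time, the measured TCP pose, the force and the opening at its end, in the units of the state.
- r.sense(): the state, without advancing time (a new reading comes with each control period).
- r.grab_frame(name): name is "side" or "top" or "wrist"; returns the picture (480x640x3 uint8, red, green, blue); there is no depth.
- r.camera_info(name): a dict with "K" (3x3 intrinsics, pixels), "rvec" (rotation vector, rad) and "tvec" (3), from world to camera coordinates, as OpenCV has them. Camera axes: x right, y down, z forward; pixel columns grow to the right and rows downward; lengths in mm; the calibration is good to about 2 mm. A picture is of the moment at which its call begins: read the wrist's pose just before it. camera_info takes no time and is no camera call; for the wrist camera it gives the pose at the moment of the call.
- r.sign_off(): hands the job in, once; it reports no verdict.
The state is a dict: "clock": time; "qpos": joint angles; "qvel": joint speeds; "joint_efforts": joint torques, N m; "eef_pos": TCP position; "tcp_rot": TCP orientation; "contact_force": force on the tool from outside, world axes, zero at the start; "wrist_torque": the same for the moment, N m; "opening": opening from 0.0 (shut) to 1.0 (fully open).
Only numpy, scipy, OpenCV 4.12 (cv2) and the standard library are available. Lean on these libraries where they do the work, as an engineer would, in place of code of your own. Each camera call takes 0.05 s, during which the arm holds its last target.

## Task

Put the dominoes away for the night: with a fingertip, push the plywood sliding door fully shut over the dominoes, then push the brass locking arm round on its pin until it stops square across the shelf behind the door's pull strip. Only push: do not lift the arm on its pin, keep it out of the door's way until the door is shut, and leave the cups, the ashtray and the bottle where they stand.

Things in the scene. Friction and masses are not known exactly. Their poses are not given: they have to be found in the camera images.
- shelf: low cedar dominoes shelf fixed to the bar top, 140 (x) by 400 (y) by 82 mm high, open upwards; origin: centre of its underside; z up. At -y an open bay with bone dominoes, at +y a solid deck (top 70 mm high). Two side rails, x = -70 to -50 and +50 to +70 mm, 82 mm high, run the full length; the door slides between them along y. The long side at -x faces the robot.
- door (a joint): sliding plywood door: m it stands open along the shelf's +y; 0 = fully shut over the bay (end stop), at most 0.18. The panel is 98 (x) by 187 (y) mm, its top 78 mm high. It slides with about 1.5 N friction and stays where it is left.
- door_pull (a point): middle of the top edge of the door's pull: an upright light wood strip along the door's +y edge, 98 mm long (shelf x), 12 mm thick (shelf y), from 78 to 103.5 mm above the bar top; this point moves with the door. Pushing its +y face to the shelf's -y shuts the door.
- latch_arm (a joint): angle of the brass locking arm about its upright pin, rad: 0 = locked, against its stop, pointing along the shelf's -x across both rails, 3 mm behind (+y of) the shut door's strip; pi/2 = along the shelf's +y above the far rail; at most 2.5 = backwards (+x, some +y) past the far edge. Locking turns it counter-clockwise seen from above, through +y. Friction about 0.06 N m; it stays where left.
- latch_pivot (a point): on the pin's axis at the height of the arm's top, 105 mm above the bar top, on the far (+x) rail at shelf x = +60, y = +12 mm. The arm is a straight brass bar from here, 120 mm long, 10 mm wide, 20 mm high (85 to 105 mm above the bar top); a steel pin stands through it to 126 mm. The arm's stop is a steel pin 8 mm across, 107 mm high, on the near rail at shelf x = -60, y = +2 mm.
- latch_post (a point): top of the black upright post (12 mm across) on the arm, 105 mm from the pin, 130 mm above the bar top; moves with the arm. The arm is pushed on its side faces or on this post.
- latch_lift (a joint): how far the arm has been lifted up its pin, m: 0 = seated by its own weight (about 1.7 N), at most 0.02
- cup_a: a white porcelain espresso cup, 62 mm across, 58 mm high, handle at its +y; loose bystander; origin: centre of its underside
- cup_b: a white porcelain espresso cup, 62 mm across, 58 mm high, handle at its +y; loose bystander; origin: centre of its underside
- ashtray: round copper ashtray, 92 mm across, 26 mm high; loose bystander; origin: centre of its underside
- bottle: short green glass bottle, 58 mm across, 140 mm high; loose bystander; origin: centre of its underside

How it is judged:
By the outcome, as a careful person would: the job done as asked, in the order asked, and still so for the second after the job is handed in, with the robot touching nothing.
It also fails if it takes over 58 s, if anything falls off the work surface, if the arm or the gripper's body presses on something with over 40 N, if the wrist force passes 120 N, or if a joint passes its speed limit or range.

## Working session

There is one attempt and no reset: what is moved stays moved. The work goes in short steps, Python scripts to look and compute and a tool call to move; the robot and the scene stay as the last step left them, time stands still between calls to the robot, and variables do not carry over. Pictures are saved under pics/ and viewed, and the job is handed in when it is done.

Besides the shell and the picture viewer there is one more tool, called after "Emit:" by a JSON object that holds its "fn" and its "kwargs", one argument or row to a line. jog_arm: Moves the arm, as the interface text tells. Its arguments: {"type":"object","properties":{"increments":{"type":"string"},"squeeze":{"type":"number"}},"required":["increments"]}

```bash
mkdir -p pics; ls; python3 - <<'E'
from rig import r
import cv2
s=r.sense();print(s)
for n in("side","top"):
    cv2.imwrite(f"pics/{n}0.png",r.grab_frame(n)[:,:,::-1]);print(n,r.camera_info(n))
E
```

```text
pics
{'clock': 0.0, 'qpos': array([-1.29441408e+00,  3.53639737e-01,  1.63416749e+00,  9.83247558e-06,
        1.15519952e+00, -2.39952082e-03]), 'qvel': array([ 0.00051566,  0.00039764, -0.00014588,  0.00162406, -0.00029123,
       -0.00185946]), 'joint_efforts': array([ 5.16471318e-04, -6.05256057e+01, -3.42071307e+01, -1.66258228e-04,
        9.38387762e-03, -4.29976907e-07]), 'eef_pos': array([ 171.84796017, -600.3540891 ,  202.65269485]), 'tcp_rot': array([-3.14017859e+00, -1.23829716e-05,  2.78777780e-01]), 'contact_force': array([-0.05001837,  0.3159402 ,  0.06111612]), 'wrist_torque': array([-0.00689339, -0.00522962, -0.00292113]), 'opening': 1.0040176915170322}
side {'K': array([[529.66289519,   0.        , 308.5610779 ],
       [  0.        , 529.66289519, 248.39288252],
       [  0.        ,   0.        ,   1.        ]]), 'rvec': array([ 0.83346914, -2.64013801,  1.00066061]), 'tvec': array([475.73724814, 264.84850079, 959.10897129])}
top {'K': array([[510.31938411,   0.        , 316.14478989],
       [  0.        , 510.31938411, 240.04721758],
       [  0.        ,   0.        ,   1.        ]]), 'rvec': array([ 2.14308016, -2.14754063,  0.13753989]), 'tvec': array([  42.72223083,  578.86965953, 1281.43000267])}
```

View pics/side0.png

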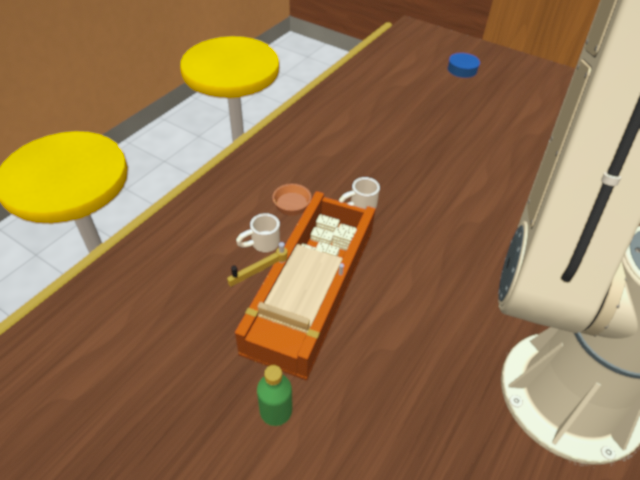

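View pics/top0.png

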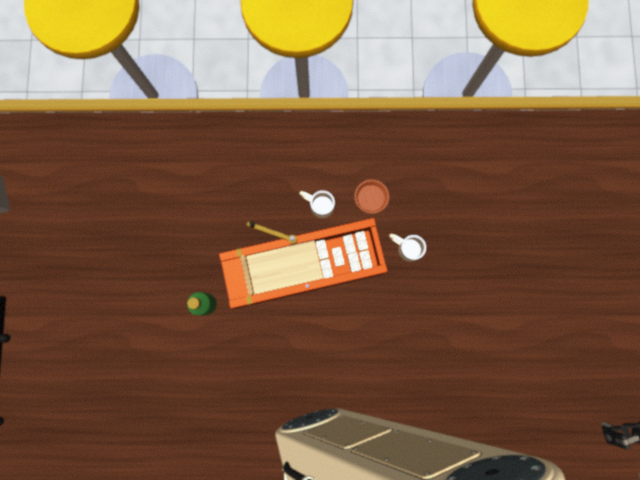

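```bash
cat > h.py <<'E'
import numpy as np, cv2
from rig import r
def ray(n,uv,z,ci=None):
    c=ci or r.camera_info(n);R=cv2.Rodrigues(c["rvec"])[0];t=np.ravel(c["tvec"])
    C=-R.T@t;d=R.T@np.linalg.solve(c["K"],np.array([uv[0],uv[1],1.]))
    return C+d*(z-C[2])/d[2]
def proj(n,P):
    c=r.camera_info(n);return cv2.projectPoints(np.float64(P).reshape(-1,3),c["rvec"],c["tvec"],c["K"],None)[0].reshape(-1,2)
E
python3 - <<'E'
from h import *
im=cv2.imread("pics/top0.png");hsv=cv2.cvtColor(im,cv2.COLOR_BGR2HSV)
for uv in[(230,285),(300,290),(290,265),(248,275),(270,231),(250,224),(292,239),(306,286),(200,300)]:print(uv,hsv[uv[1],uv[0]])
cv2.imwrite("pics/topc.png",cv2.resize(im[180:325,170:440],None,fx=2.9,fy=2.9,interpolation=cv2.INTER_CUBIC))
s=cv2.imread("pics/side0.png");cv2.imwrite("pics/sidec.png",cv2.resize(s[170:440,200:400],None,fx=2.2,fy=2.2,interpolation=cv2.INTER_CUBIC))
m=cv2.inRange(hsv,(3,180,150),(14,255,255));m[:,:200]=0
m=cv2.morphologyEx(m,cv2.MORPH_CLOSE,np.ones((9,9)))
cs=cv2.findContours(m,0,2)[0];c=max(cs,key=cv2.contourArea)
b=cv2.boxPoints(cv2.minAreaRect(c));print(b,[ray("top",p,82).round(1) for p in b])
E
```

```text
(230, 285) [ 11 192 241]
(300, 290) [ 10 196 234]
(290, 265) [ 23  68 243]
(248, 275) [ 18 112 195]
(270, 231) [ 22 172 190]
(250, 224) [ 21 102  75]
(292, 239) [124  21 183]
(306, 286) [173  43 210]
(200, 300) [ 54 139  88]
[[216.96822 253.26321]
 [374.2966  216.67522]
 [387.0775  271.63315]
 [229.74911 308.22113]] [array([540.4, 289.4,  82. ]), array([ 632.2, -105.5,   82. ]), array([ 493.5, -134.9,   82. ]), array([404. , 254.4,  82. ])]
```

View pics/topc.png

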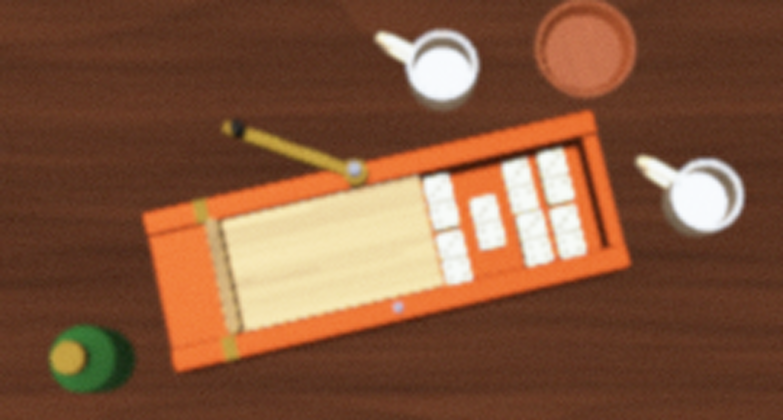

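View pics/sidec.png

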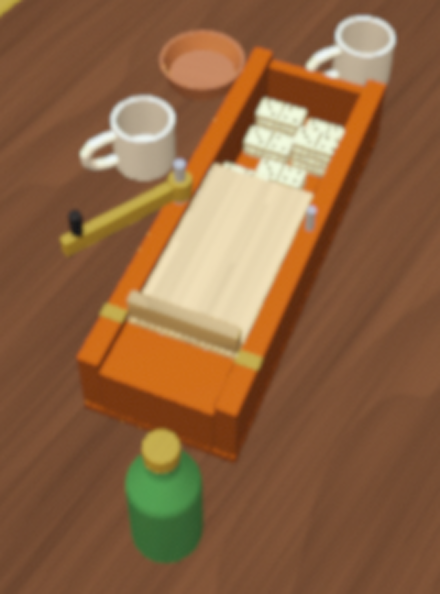

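The top view shows the shelf slightly rotated, with the door open at its +y end. The strip is near crop px (225,275). The latch arm runs from the pin (355,168) to the post (235,128), pointing outward and +y. Next I'll turn these points into world positions.

```bash
cat >> h.py <<'E'
def fit(mod,obs):
    mod=np.array(mod,float);obs=np.array(obs,float)
    a=mod-mod.mean(0);b=obs-obs.mean(0)
    yaw=np.arctan2((a[:,0]*b[:,1]-a[:,1]*b[:,0]).sum(),(a*b).sum())
    R=np.array([[np.cos(yaw),-np.sin(yaw)],[np.sin(yaw),np.cos(yaw)]])
    o=obs.mean(0)-R@mod.mean(0);return o,yaw,R,(obs-(mod@R.T+o))
E
python3 - <<'E'
from h import *
T=lambda x,y:(170+x/2.9,180+y/2.9)
S=lambda x,y:(200+x/2.2,170+y/2.2)
mod=[(70,200),(70,-200),(-70,-200),(-70,200),(60,12),(-60,2)]
z=[82,82,82,82,126,107]
tp=[T(145,213),T(593,112),T(630,264),T(178,370),T(355,168),T(398,306)]
sp=[S(80,360),S(262,50),S(385,85),S(237,412),S(180,163),S(312,210)]
A=[]
for n,p in(("top",tp),("side",sp)):
    o=np.array([ray(n,q,h)[:2] for q,h in zip(p,z)]);f=fit(mod,o);print(n,o.round(1).tolist(),f[0].round(1),f[1],f[3].round(1).tolist());A.append(o)
o=(A[0]+A[1])/2
f=fit(mod,o);print(f)
O,R=f[0],f[2]
for n,q in(("top",T(235,128)),("side",S(76,215))):
    l=R.T@(ray(n,q,130)[:2]-O);d=l-[60,12];print("post",n,ray(n,q,130),l,np.hypot(*d),"ang",np.pi-np.arctan2(d[1],d[0]))
for n,a in(("top",[T(210,218),T(233,332),T(219,215),T(240,328)]),("side",[S(130,295),S(240,335),S(132,305),S(238,348)])):
    print(n,[(R.T@(ray(n,q,103.5)[:2]-O)).round(1).tolist() for q in a])
for n,q,h in(("top",T(443,62),58),("top",T(707,193),58),("top",T(586,48),26),("top",T(67,356),140),("side",S(162,442),140)):
    w=ray(n,q,h)[:2];print(w.round(),(R.T@(w-O)).round())
E
```

```text
top [[540.0, 281.8], [627.2, -105.9], [495.0, -135.3], [405.6, 250.4], [572.4, 98.2], [458.3, 62.6]] [516.9  73. ] 0.2243137173023629 [[-0.7, -1.8], [-2.4, 0.5], [1.8, 2.2], [1.4, -2.1], [-0.4, 0.1], [0.3, 1.0]]
side [[538.1, 285.5], [623.3, -103.3], [496.1, -132.1], [407.8, 251.4], [575.1, 99.2], [459.6, 63.3]] [517.2  75.1] 0.22271749502238597 [[-3.2, -0.0], [-6.3, 1.3], [3.0, 3.4], [3.1, -3.2], [2.1, -0.8], [1.4, -0.5]]
(array([517.05325277,  74.04289303]), np.float64(0.2235174955482663), array([[ 0.97512379, -0.22166098],
       [ 0.22166098,  0.97512379]]), array([[-1.97073592, -0.9109445 ],
       [-4.35958247,  0.87098946],
       [ 2.42067919,  2.80613862],
       [ 2.23994712, -2.65015486],
       [ 0.84301903, -0.37073082],
       [ 0.82667306,  0.25470209]]))
post top [605.89107765 198.53218004 130.        ] [114.22229413 101.70058619] 104.81532495066837 ang 2.114504119138844
post side [608.94965157 199.27871243 130.        ] [117.37025943 101.7505812 ] 106.52001451563018 ang 2.139555126441513
top [[48.5, 140.9], [-49.9, 141.6], [49.3, 132.9], [-48.0, 135.2]]
side [[50.0, 141.8], [-47.8, 143.4], [44.2, 150.2], [-50.9, 155.4]]
[677.  24.] [145. -84.]
[ 559. -207.] [ -21. -284.]
[ 697. -107.] [ 135. -216.]
[417. 331.] [-41. 273.]
[419. 329.] [-39. 271.]
```

Emit:
{"fn": "jog_arm", "kwargs": {
  "increments": "0 0 0 0 0 0.055 -1;2 -3.2 0 0 0 0 -1;2 -3.2 0 0 0 0 -1;2 -3.2 0 0 0 0 -1;2 -3.2 0 0 0 0 -1;2 -3.2 0 0 0 0 -1;2 -3.2 0 0 0 0 -1;2 -3.2 0 0 0 0 -1",
  "squeeze": 60
}}

```text
clock: 0.9
eef_pos: [258.9, -349.8, 203.2]
tcp_rot: [-3.141, 0.0, 0.223]
contact_force: [0.9, -0.2, 0.2]
opening: -0.0
```

Emit:
{"fn": "jog_arm", "kwargs": {
  "increments": "2 -3.2 0 0 0 0 -1;2 -3.2 0 0 0 0 -1;2 -3.2 0 0 0 0 -1;2 -3.2 0 0 0 0 -1;2 -3.2 0 0 0 0 -1;2 -3.2 0 0 0 0 -1;2 -3.2 0 0 0 0 -1;2 -3.2 0 0 0 0 -1"
}}

```text
clock: 1.7
eef_pos: [358.0, -64.7, 203.4]
tcp_rot: [3.141, -0.0, 0.224]
contact_force: [0.3, -0.2, 0.2]
opening: -0.006
```

Emit:
{"fn": "jog_arm", "kwargs": {
  "increments": "2 -3.2 0 0 0 0 -1;2 -3.2 0 0 0 0 -1;2 -3.2 0 0 0 0 -1;2 -3.2 0 0 0 0 -1;2 -3.2 0 0 0 0 -1;2 -3.2 0 0 0 0 -1;2 -3.2 0 0 0 0 -1;0 0 0 0 0 0 -1"
}}

```text
clock: 2.5
eef_pos: [446.1, 186.8, 203.3]
tcp_rot: [-3.14, -0.001, 0.226]
contact_force: [0.1, -1.3, -0.1]
opening: -0.002
```

```bash
cat >> h.py <<'E'
O=np.array([517.05,74.04]);YAW=0.2235
R_=np.array([[np.cos(YAW),-np.sin(YAW)],[np.sin(YAW),np.cos(YAW)]])
def loc():
    s=r.sense();print("t",round(s["clock"],2),"local",(R_.T@(s["eef_pos"][:2]-O)).round(1),"z",s["eef_pos"][2].round(1),"rot",s["tcp_rot"].round(3),"F",s["contact_force"].round(1),"op",round(s["opening"],2))
E
python3 - <<'E'
from h import *
loc()
for n in("top","wrist"): cv2.imwrite(f"pics/{n}1.png",r.grab_frame(n)[:,:,::-1])
E
```

```text
t 2.5 local [-44.2 125.6] z 203.3 rot [-3.14e+00 -1.00e-03  2.26e-01] F [ 0.1 -1.3 -0.1] op -0.0
```

View pics/wrist1.png

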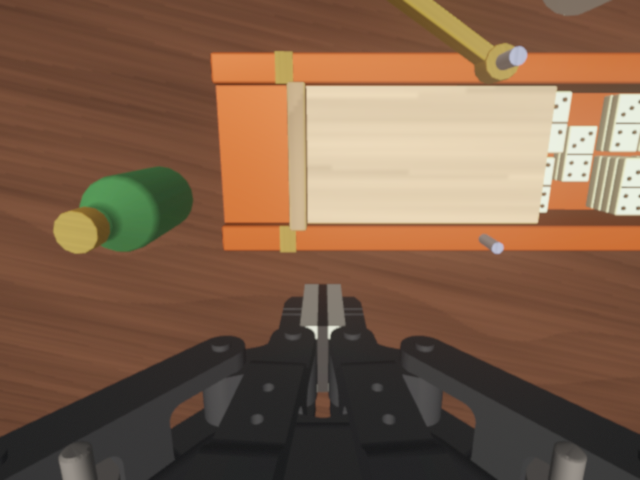

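Emit:
{"fn": "jog_arm", "kwargs": {
  "increments": "2.2 -2 0 0 0 0 -1;2.2 -2 0 0 0 0 -1;0 0 2.6 0 0 0 -1;0 0 3 0 0 0 -1;0 0 3 0 0 0 -1;0 0 1.5 0 0 0 -1;0 0 1.5 0 0 0 -1;0 0 0 0 0 0 -1"
}}

```text
clock: 3.4
eef_pos: [477.0, 229.9, 85.6]
tcp_rot: [3.14, 0.004, 0.223]
contact_force: [-0.5, 0.3, 0.7]
opening: -0.002
```

```bash
python3 - <<'E'
from h import *
loc()
for n in("side","wrist"): cv2.imwrite(f"pics/{n}2.png",r.grab_frame(n)[:,:,::-1])
loc()
s=cv2.imread("pics/side2.png");cv2.imwrite("pics/sidec2.png",cv2.resize(s[170:440,200:400],None,fx=2.2,fy=2.2,interpolation=cv2.INTER_CUBIC))
E
```

```text
t 3.4 local [ -4.5 160.9] z 85.6 rot [3.14  0.004 0.223] F [-0.5  0.3  0.7] op -0.0
t 3.5 local [ -2.7 161.6] z 87.6 rot [3.141e+00 1.000e-03 2.230e-01] F [ 0.7  0.9 -0.3] op -0.0
```

View pics/sidec2.png

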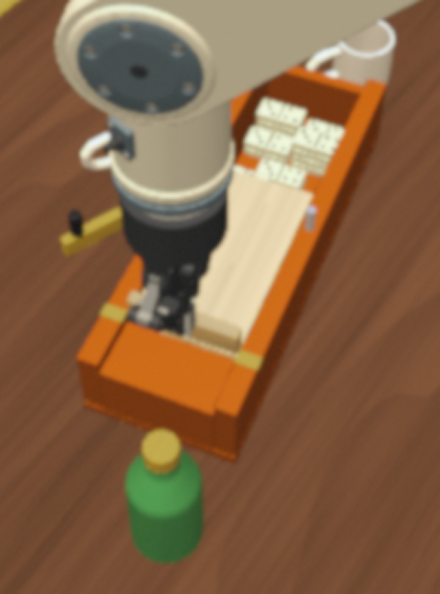

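View pics/wrist2.png

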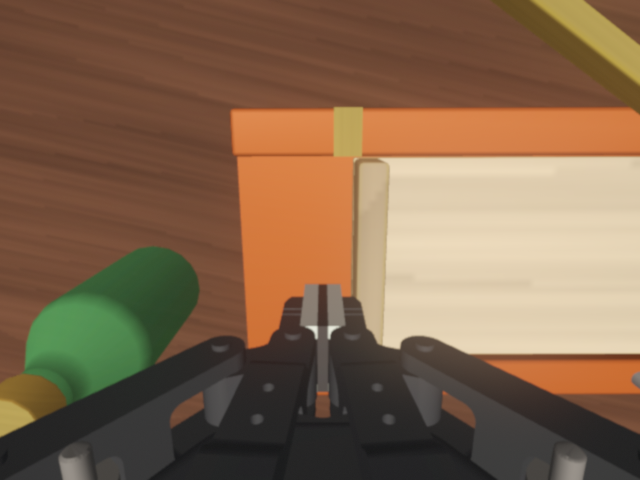

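Emit:
{"fn": "jog_arm", "kwargs": {
  "increments": "0 1 0 0 0 0 -1;0 1 0 0 0 0 -1;0 1 0 0 0 0 -1;0 1 0 0 0 0 -1;0 1 0 0 0 0 -1;0 1 0 0 0 0 -1;0 1 0 0 0 0 -1;0 0 0 0 0 0 -1"
}}

```text
clock: 4.3
eef_pos: [494.6, 162.5, 87.4]
tcp_rot: [3.141, 0.0, 0.223]
contact_force: [0.9, 0.8, 0.5]
opening: 0.001
```

```bash
python3 - <<'E'
from h import *
loc()
cv2.imwrite(f"pics/wrist3.png",r.grab_frame("wrist")[:,:,::-1])
loc()
E
```

```text
t 4.3 local [-2.3 91.3] z 87.4 rot [3.141 0.    0.223] F [0.9 0.8 0.5] op 0.0
t 4.35 local [-2.2 91.9] z 87.4 rot [-3.142  0.     0.223] F [-0.2 -0.3  0.4] op -0.0
```

View pics/wrist3.png

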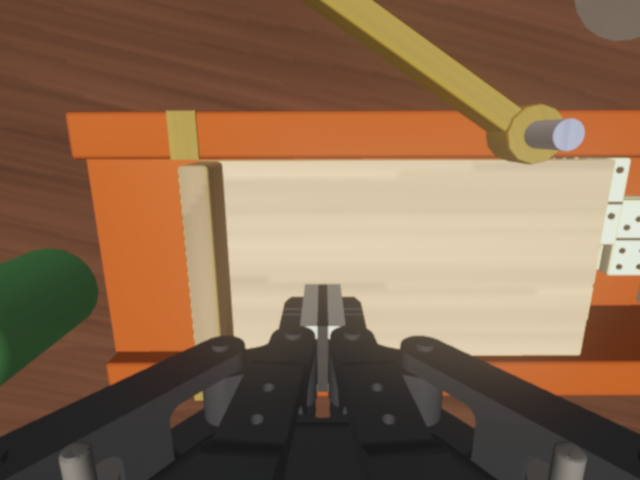

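```bash
python3 - <<'E'
from h import *
for n in("side","top"): cv2.imwrite(f"pics/{n}3.png",r.grab_frame(n)[:,:,::-1])
loc()
s=cv2.imread("pics/side3.png");a=cv2.resize(s[150:420,200:400],None,fx=2,fy=2,interpolation=cv2.INTER_CUBIC)
s=cv2.imread("pics/top3.png");b=cv2.resize(s[180:360,200:400],(400,360),interpolation=cv2.INTER_CUBIC)
c=np.zeros((540,800,3),np.uint8);c[:,:400]=a;c[:360,400:]=b;cv2.imwrite("pics/c3.png",c)
# wrist-cam strip location
for uv in[(180,168),(207,168),(197,335)]:
    print((R_.T@(ray("wrist",uv,103.5)[:2]-O)).round(1))
print(proj("wrist",[*r.sense()["eef_pos"]]), proj("side",[*r.sense()["eef_pos"]]),proj("top",[*r.sense()["eef_pos"]]))
E
```

```text
t 4.45 local [-2.2 92.6] z 87.4 rot [-3.141  0.     0.223] F [ 0.2  0.6 -0.4] op -0.0
[ 50.1 148.4]
[ 50.1 138. ]
[-20.8 147.7]
[[325.16889583 280.77786177]] [[296.42445133 297.8447959 ]] [[266.65421163 271.37689258]]
```

View pics/c3.png

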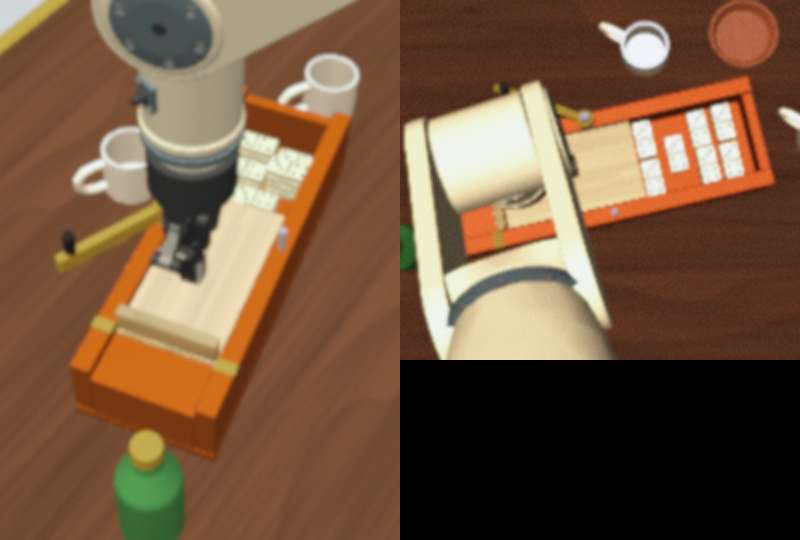

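```bash
python3 - <<'E'
from h import *
loc()
s=cv2.imread("pics/side3.png")
p=proj("side",r.sense()["eef_pos"])[0];print(p)
a=cv2.resize(s[240:340,240:373],(798,600),interpolation=cv2.INTER_CUBIC)
cv2.circle(a,tuple(int(v) for v in ((p-[240,240])*6)),4,(255,0,0),-1)
cv2.imwrite("pics/z3.png",a)
s=cv2.imread("pics/side2.png")
P=[477,229.9,86];w=O+R_@[-2.7,161.6];p=proj("side",[*w,87.6])[0];print(p)
a=cv2.resize(s[260:360,230:363],(798,600),interpolation=cv2.INTER_CUBIC)
cv2.circle(a,tuple(int(v) for v in ((p-[230,260])*6)),4,(255,0,0),-1)
cv2.imwrite("pics/z2.png",a)
E
```

```text
t 4.45 local [-2.2 92.6] z 87.4 rot [-3.141  0.     0.223] F [ 0.2  0.6 -0.4] op -0.0
[296.42445133 297.8447959 ]
[281.63537954 327.01406406]
```

View pics/z3.png

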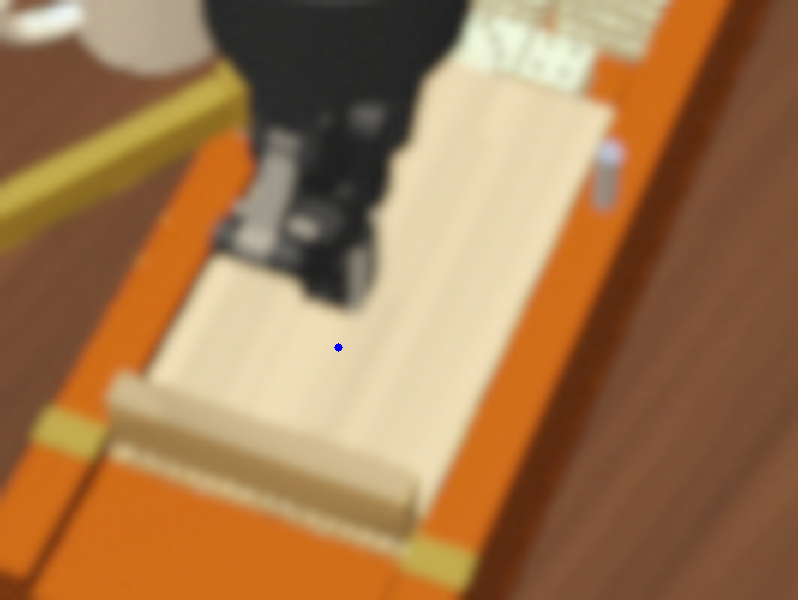

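View pics/z2.png

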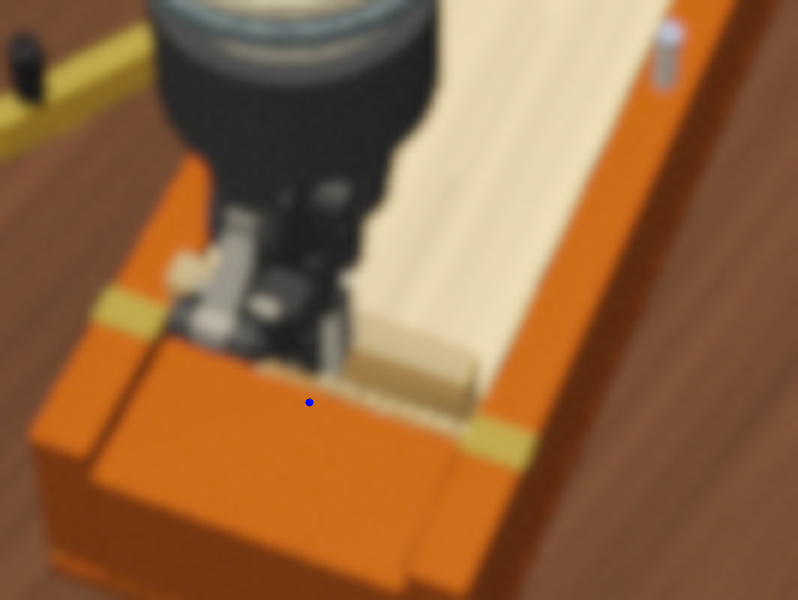

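```bash
python3 - <<'E'
from h import *
for nm,uv,z,e in[("rail corner far+y",(68,113),82,(70,200)),("pin top",(567,135),126,(60,12)),("far rail inner at door",(230,159),82,(50,None)),("near rail outer",(400,394),82,(-70,None)),("far rail outer",(400,112),82,(70,None))]:
    print(nm,(R_.T@(ray("wrist",uv,z)[:2]-O)).round(1),e)
c=r.camera_info("wrist");R=cv2.Rodrigues(c["rvec"])[0];C=-R.T@np.ravel(c["tvec"]);print("cam",C,R_.T@(C[:2]-O))
im=cv2.imread("pics/wrist3.png");cv2.imwrite("pics/wz3.png",cv2.resize(im[260:410,240:410],None,fx=4,fy=4,interpolation=cv2.INTER_CUBIC))
E
```

```text
rail corner far+y [ 71.3 201.3] (70, 200)
pin top [62.3 15.2] (60, 12)
far rail inner at door [ 52.1 133.9] (50, None)
near rail outer [-65.8  54.3] (-70, None)
far rail outer [71.5 61. ] (70, None)
cam [557.96100396 179.18551618 258.32123699] [63.19831639 93.46262688]
```

View pics/wz3.png

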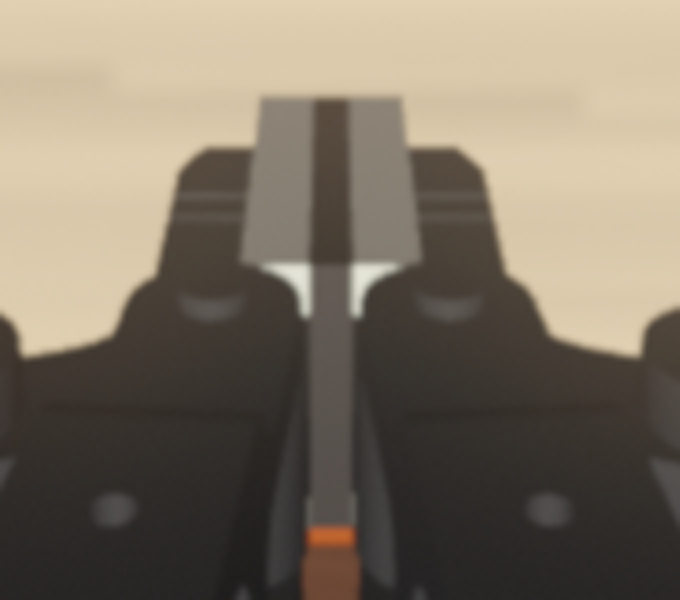

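```bash
python3 - <<'E'
from h import *
for z in(80,87,95,100,105,110,115,120):print(z,[(R_.T@(ray("wrist",uv,z)[:2]-O)).round(1).tolist() for uv in((304.5,284.3),(340,284.3),(300,326),(345,326),(290,297),(355,297))])
print(r.camera_info("wrist")["K"])
E
```

```text
80 [[-6.8, 102.4], [-6.8, 85.4], [-28.7, 104.9], [-28.7, 82.7], [-13.3, 109.4], [-13.4, 78.1]]
87 [[-4.1, 102.0], [-4.1, 85.7], [-25.1, 104.4], [-25.1, 83.2], [-10.3, 108.8], [-10.3, 78.7]]
95 [[-0.9, 101.6], [-0.9, 86.1], [-21.0, 103.9], [-21.0, 83.6], [-6.9, 108.1], [-6.9, 79.4]]
100 [[1.0, 101.4], [1.0, 86.3], [-18.4, 103.6], [-18.4, 83.9], [-4.8, 107.7], [-4.8, 79.9]]
105 [[3.0, 101.1], [3.0, 86.6], [-15.8, 103.3], [-15.8, 84.2], [-2.6, 107.2], [-2.6, 80.3]]
110 [[5.0, 100.9], [5.0, 86.8], [-13.2, 102.9], [-13.2, 84.5], [-0.5, 106.8], [-0.5, 80.7]]
115 [[6.9, 100.6], [6.9, 87.0], [-10.7, 102.6], [-10.7, 84.8], [1.7, 106.3], [1.7, 81.1]]
120 [[8.9, 100.4], [8.9, 87.2], [-8.1, 102.3], [-8.1, 85.1], [3.8, 105.9], [3.8, 81.6]]
[[398.72541132   0.         322.26338666]
 [  0.         398.72541132 238.8700791 ]
 [  0.           0.           1.        ]]
```

The fingertip passed over the strip without moving it. The wrist and side rays both put the real tip 15–20 mm above the reported TCP. I'll go back over the strip and come down lower.

Emit:
{"fn": "jog_arm", "kwargs": {
  "increments": "0 0 -2 0 0 0 -1;0 0 -2 0 0 0 -1;0 -2.5 0 0 0 0 -1;0 -2.5 0 0 0 0 -1;0 -2.5 0 0 0 0 -1;0 0 2 0 0 0 -1;0 0 2 0 0 0 -1;0 0 0.5 0 0 0 -1"
}}

```text
clock: 5.25
eef_pos: [476.2, 237.0, 80.7]
tcp_rot: [3.141, 0.003, 0.225]
contact_force: [-0.4, 0.2, 0.2]
opening: 0.001
```

Emit:
{"fn": "jog_arm", "kwargs": {
  "increments": "0 0 0.3 0 0 0 -1;0 0 0.3 0 0 0 -1;0 0 0.3 0 0 0 -1;0 0 0 0 0 0 -1;0 0 0 0 0 0 -1;0 0 0 0 0 0 -1;0 0 0 0 0 0 -1;0 0 0 0 0 0 -1"
}}

```text
clock: 6.05
eef_pos: [477.8, 236.9, 73.5]
tcp_rot: [-3.142, -0.0, 0.224]
contact_force: [-0.5, 0.0, 1.2]
opening: 0.001
```

```bash
python3 - <<'E'
from h import *
loc()
s=r.grab_frame("side")[:,:,::-1]
p=proj("side",r.sense()["eef_pos"])[0];print(p)
a=cv2.resize(s[260:360,230:363],(798,600),interpolation=cv2.INTER_CUBIC)
cv2.circle(a,tuple(int(v) for v in ((p-[230,260])*6)),4,(255,0,0),-1)
cv2.imwrite("pics/z4.png",a)
cv2.imwrite("pics/wrist4.png",r.grab_frame("wrist")[:,:,::-1])
E
```

```text
t 6.05 local [ -2.2 167.5] z 73.5 rot [-3.142 -0.     0.224] F [-0.5  0.   1.2] op 0.0
[280.22575874 333.81505497]
```

View pics/z4.png

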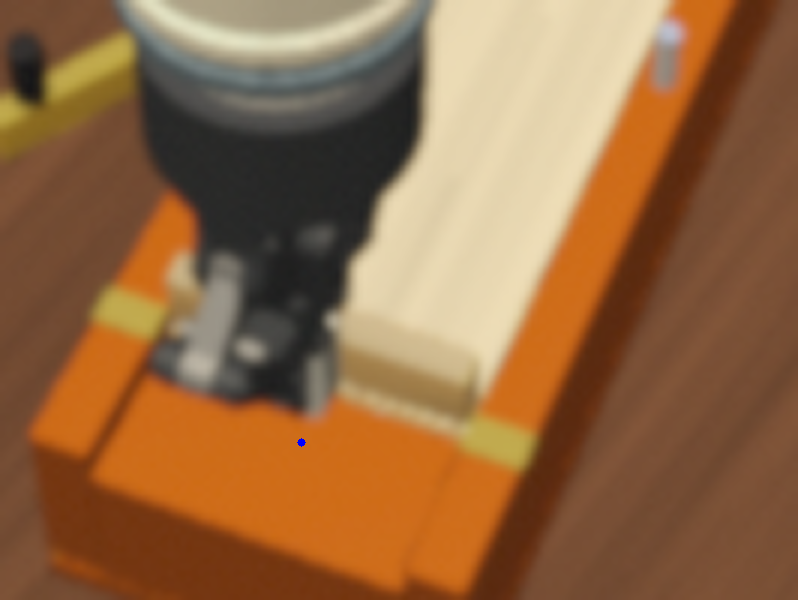

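View pics/wrist4.png

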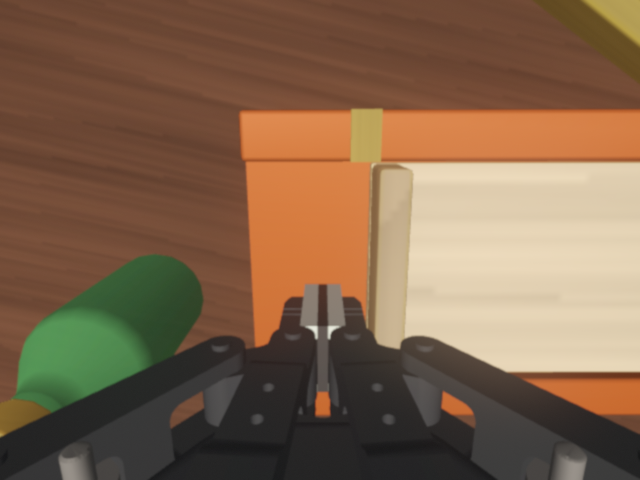

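Emit:
{"fn": "jog_arm", "kwargs": {
  "increments": "0 0.7 0 0 0 0 -1;0 0.7 0 0 0 0 -1;0 0.7 0 0 0 0 -1;0 0.7 0 0 0 0 -1;0 0.7 0 0 0 0 -1;0 0.7 0 0 0 0 -1;0 0.7 0 0 0 0 -1;0 0 0 0 0 0 -1"
}}

```text
clock: 6.95
eef_pos: [488.7, 188.0, 73.4]
tcp_rot: [3.141, 0.0, 0.223]
contact_force: [0.7, 0.2, -0.3]
opening: -0.001
```

```bash
python3 - <<'E'
from h import *
loc()
cv2.imwrite("pics/wrist5.png",r.grab_frame("wrist")[:,:,::-1])
E
```

```text
t 6.95 local [ -2.4 117.4] z 73.4 rot [3.141 0.    0.223] F [ 0.7  0.2 -0.3] op -0.0
```

View pics/wrist5.png

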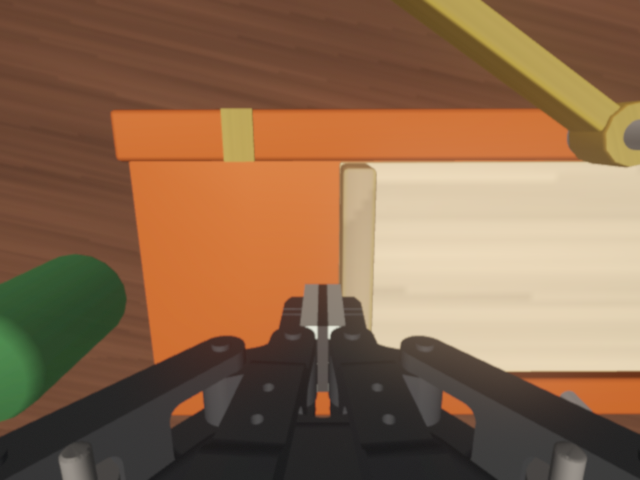

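The strip is now against the fingertip at px (342,290), and the door is moving with it.

Emit:
{"fn": "jog_arm", "kwargs": {
  "increments": "0 1 0 0 0 0 -1;0 1.2 0 0 0 0 -1;0 1.2 0 0 0 0 -1;0 1.2 0 0 0 0 -1;0 1.2 0 0 0 0 -1;0 1.2 0 0 0 0 -1;0 1 0 0 0 0 -1;0 0.6 0 0 0 0 -1"
}}

```text
clock: 7.8
eef_pos: [508.0, 104.1, 73.4]
tcp_rot: [3.142, -0.0, 0.223]
contact_force: [0.3, 1.5, 0.7]
opening: -0.002
```

```bash
python3 - <<'E'
from h import *
loc()
cv2.imwrite("pics/wrist6.png",r.grab_frame("wrist")[:,:,::-1])
E
```

```text
t 7.8 local [-2.2 31.4] z 73.4 rot [ 3.142 -0.     0.223] F [0.3 1.5 0.7] op -0.0
```

View pics/wrist6.png

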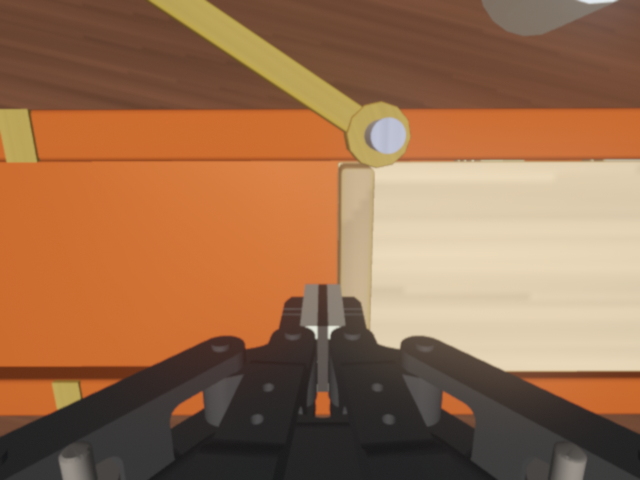

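Roughly 18 mm is left. I'll push slowly until I feel the end stop.

Emit:
{"fn": "jog_arm", "kwargs": {
  "increments": "0 0.3 0 0 0 0 -1;0 0.3 0 0 0 0 -1;0 0.3 0 0 0 0 -1;0 0.2 0 0 0 0 -1;0 0.2 0 0 0 0 -1;0 0.1 0 0 0 0 -1;0 0 0 0 0 0 -1;0 0 0 0 0 0 -1"
}}

```text
clock: 8.65
eef_pos: [510.9, 91.5, 73.4]
tcp_rot: [3.141, -0.0, 0.224]
contact_force: [-0.3, -0.1, -0.6]
opening: -0.004
```

Emit:
{"fn": "jog_arm", "kwargs": {
  "increments": "0 0.1 0 0 0 0 -1;0 0.1 0 0 0 0 -1;0 0.1 0 0 0 0 -1;0 0 0 0 0 0 -1;0 0 0 0 0 0 -1;0 0 0 0 0 0 -1;0 0 0 0 0 0 -1;0 0 0 0 0 0 -1"
}}

```text
clock: 9.45
eef_pos: [511.5, 88.6, 73.4]
tcp_rot: [3.141, -0.0, 0.224]
contact_force: [0.1, 0.1, -0.1]
opening: -0.002
```

Emit:
{"fn": "jog_arm", "kwargs": {
  "increments": "0 0.1 0 0 0 0 -1;0 0.1 0 0 0 0 -1;0 0.1 0 0 0 0 -1;0 0.1 0 0 0 0 -1;0 0 0 0 0 0 -1;0 0 0 0 0 0 -1;0 0 0 0 0 0 -1;0 0 0 0 0 0 -1"
}}

```text
clock: 10.25
eef_pos: [512.3, 84.7, 73.4]
tcp_rot: [3.141, 0.0, 0.224]
contact_force: [0.1, -1.2, -0.3]
opening: -0.0
```

```bash
python3 - <<'E'
from h import *
loc()
cv2.imwrite("pics/wrist7.png",r.grab_frame("wrist")[:,:,::-1])
for uv in((341,168),(338,245)):print((R_.T@(ray("wrist",uv,103.5)[:2]-O)).round(1))
E
```

```text
t 10.25 local [-2.3 11.4] z 73.4 rot [3.141 0.    0.224] F [ 0.1 -1.2 -0.3] op -0.0
[51.2  6.1]
[23.3  6.9]
```

View pics/wrist7.png

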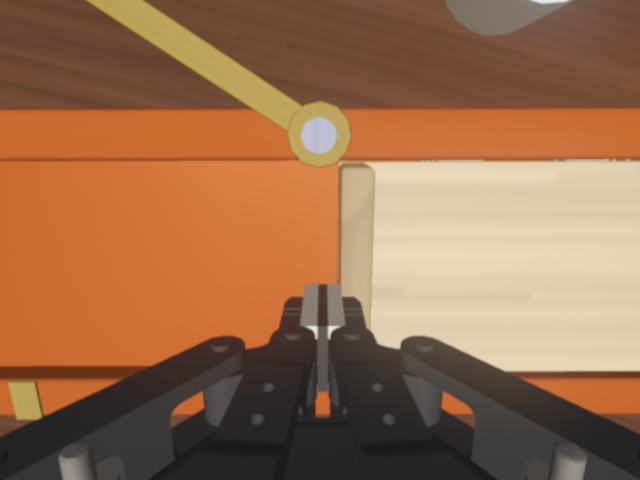

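Emit:
{"fn": "jog_arm", "kwargs": {
  "increments": "0 0.1 0 0 0 0 -1;0 0.1 0 0 0 0 -1;0 0.1 0 0 0 0 -1;0 0 0 0 0 0 -1;0 0 0 0 0 0 -1;0 0 0 0 0 0 -1;0 0 0 0 0 0 -1;0 0 0 0 0 0 -1"
}}

```text
clock: 11.1
eef_pos: [512.5, 83.7, 73.3]
tcp_rot: [-3.139, 0.0, 0.223]
contact_force: [-2.1, 12.8, -0.4]
opening: -0.0
```

The door reached its end stop: 13 N, and it stopped advancing. I'll retract, lift, and go round to the outer side of the latch post.

Emit:
{"fn": "jog_arm", "kwargs": {
  "increments": "0 -1 0 0 0 0 -1;0 -1 -1 0 0 0 -1;0 0 -4 0 0 0 -1;0 0 -4 0 0 0 -1;3.8 -1.3 0 0 0 0 -1;3.8 -1.3 0 0 0 0 -1;3.8 -1.3 0 0 0 0 -1;3.8 -1.3 0 0 0 0 -1"
}}

```text
clock: 11.9
eef_pos: [646.5, 187.1, 164.6]
tcp_rot: [3.141, -0.001, 0.224]
contact_force: [-0.1, 0.5, -0.1]
opening: 0.003
```

```bash
python3 - <<'E'
from h import *
loc()
cv2.imwrite("pics/wrist8.png",r.grab_frame("wrist")[:,:,::-1])
s=r.grab_frame("side")[:,:,::-1]
cv2.imwrite("pics/side8.png",cv2.resize(s[150:420,200:400],None,fx=2.2,fy=2.2,interpolation=cv2.INTER_CUBIC))
s=r.grab_frame("top")[:,:,::-1]
cv2.imwrite("pics/top8.png",cv2.resize(s[150:330,180:440],None,fx=2.9,fy=2.9,interpolation=cv2.INTER_CUBIC))
loc()
E
```

```text
t 11.9 local [151.2  81.5] z 164.6 rot [ 3.141e+00 -1.000e-03  2.240e-01] F [-0.1  0.5 -0.1] op 0.0
t 12.05 local [151.3  81.7] z 163.5 rot [ 3.141e+00 -1.000e-03  2.250e-01] F [-0.6 -0.9  0.6] op 0.0
```

View pics/side8.png

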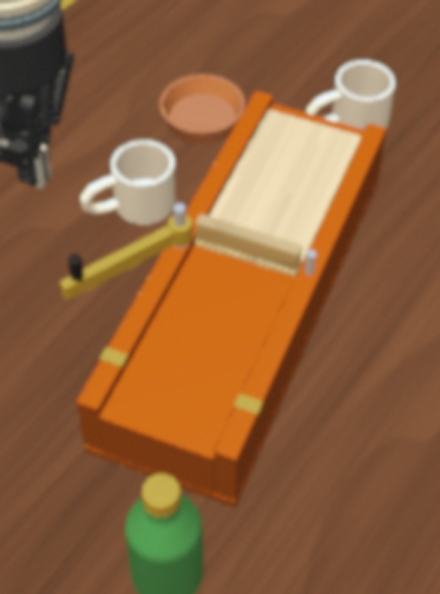

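View pics/top8.png

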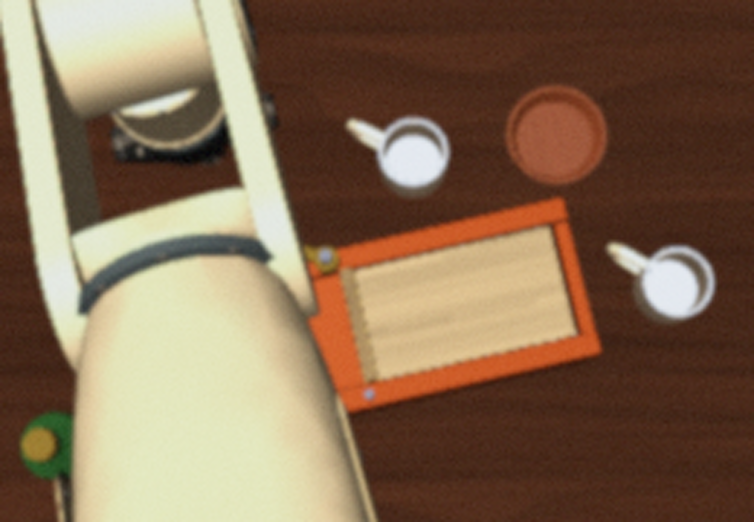

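View pics/wrist8.png

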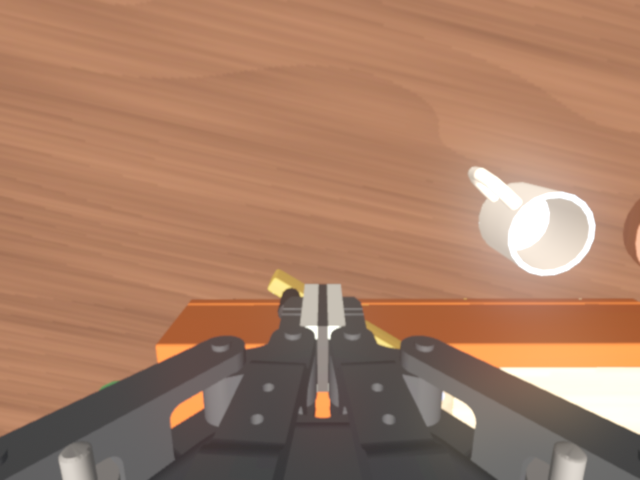

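The door is shut, with no dominoes visible. The latch is unmoved and the cups are undisturbed. I'll descend outside the post.

Emit:
{"fn": "jog_arm", "kwargs": {
  "increments": "0 0 2.5 0 0 0 -1;0 0 2.5 0 0 0 -1;0 0 1.5 0 0 0 -1;0 0 0.8 0 0 0 -1;0 0 0 0 0 0 -1;0 0 0 0 0 0 -1;0 0 0 0 0 0 -1;0 0 0 0 0 0 -1"
}}

```text
clock: 12.85
eef_pos: [645.8, 185.9, 91.4]
tcp_rot: [-3.142, -0.001, 0.224]
contact_force: [-0.1, 0.6, 0.3]
opening: -0.001
```

```bash
python3 - <<'E'
from h import *
loc()
cv2.imwrite("pics/wrist9.png",r.grab_frame("wrist")[:,:,::-1])
s=r.grab_frame("side")[:,:,::-1]
cv2.imwrite("pics/side9.png",cv2.resize(s[190:340,190:340],None,fx=4,fy=4,interpolation=cv2.INTER_CUBIC))
for th in np.arange(2.1,-.01,-.1):
    t=np.array([-np.sin(th),-np.cos(th)]);P=np.array([60-105*np.cos(th),12+105*np.sin(th)]);print(round(th,1),(P-15*t).round(0))
E
```

```text
t 12.85 local [150.4  80.6] z 91.4 rot [-3.142e+00 -1.000e-03  2.240e-01] F [-0.1  0.6  0.3] op -0.0
2.1 [126.  95.]
2.0 [117. 101.]
1.9 [108. 107.]
1.8 [ 98. 111.]
1.7 [ 88. 114.]
1.6 [ 78. 117.]
1.5 [ 68. 118.]
1.4 [ 57. 118.]
1.3 [ 46. 117.]
1.2 [ 36. 115.]
1.1 [ 26. 112.]
1.0 [ 16. 108.]
0.9 [  6. 104.]
0.8 [-2. 98.]
0.7 [-11.  91.]
0.6 [-18.  84.]
0.5 [-25.  76.]
0.4 [-31.  67.]
0.3 [-36.  57.]
0.2 [-40.  48.]
0.1 [-43.  37.]
-0.0 [-45.  27.]
```

View pics/side9.png

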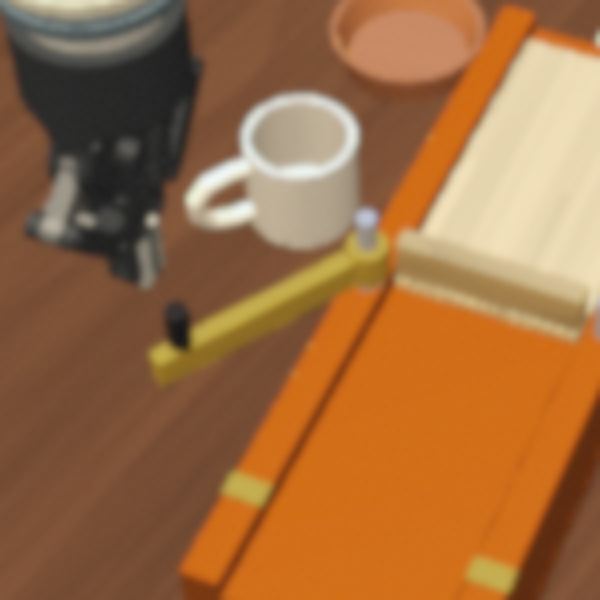

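View pics/wrist9.png

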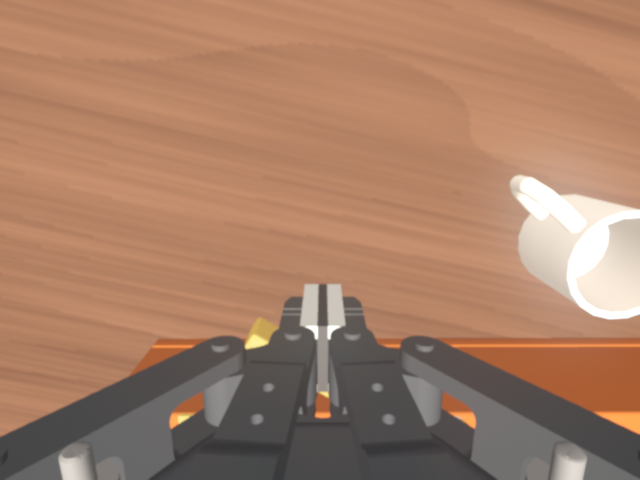

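Emit:
{"fn": "jog_arm", "kwargs": {
  "increments": "-1.2 -0.7 0 0 0 0 -1;-1.2 -0.7 0 0 0 0 -1;-0.9 -0.6 0 0 0 0 -1;-0.9 -0.6 0 0 0 0 -1;-1 -0.4 0 0 0 0 -1;-1 -0.3 0 0 0 0 -1;0 0 0 0 0 0 -1;0 0 0 0 0 0 -1"
}}

```text
clock: 13.75
eef_pos: [577.4, 204.3, 90.5]
tcp_rot: [-3.142, -0.0, 0.224]
contact_force: [0.1, 0.2, -0.4]
opening: -0.001
```

```bash
python3 - <<'E'
from h import *
loc()
cv2.imwrite("pics/wrist10.png",r.grab_frame("wrist")[:,:,::-1])
s=r.grab_frame("side")[:,:,::-1]
cv2.imwrite("pics/side10.png",cv2.resize(s[190:340,190:340],None,fx=4,fy=4,interpolation=cv2.INTER_CUBIC))
E
```

```text
t 13.75 local [ 87.7 113.6] z 90.5 rot [-3.142 -0.     0.224] F [ 0.1  0.2 -0.4] op -0.0
```

View pics/side10.png

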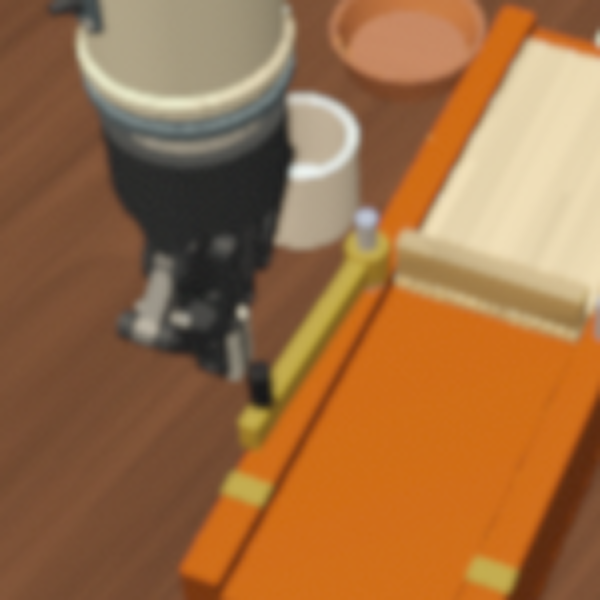

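View pics/wrist10.png

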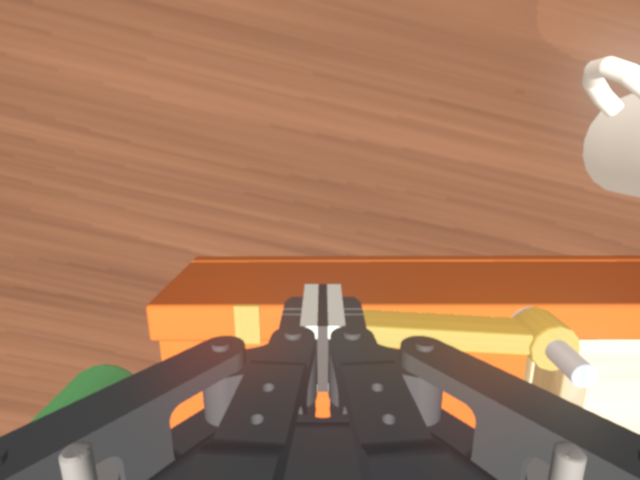

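The post is moving with the tip and the arm now lies along the far rail (θ≈1.6). I'll continue the arc.

Emit:
{"fn": "jog_arm", "kwargs": {
  "increments": "-1 -0.3 0 0 0 0 -1;-1 -0.1 0 0 0 0 -1;-1.1 0 0 0 0 0 -1;-1.1 0.1 0 0 0 0 -1;-1 0.2 0 0 0 0 -1;-1 0.3 0 0 0 0 -1;-1 0.4 0 0 0 0 -1;-0.9 0.5 0 0 0 0 -1"
}}

```text
clock: 14.65
eef_pos: [500.0, 175.0, 90.4]
tcp_rot: [-3.141, 0.0, 0.224]
contact_force: [1.6, -0.4, -0.0]
opening: -0.0
```

```bash
python3 - <<'E'
from h import *
loc()
cv2.imwrite("pics/wrist11.png",r.grab_frame("wrist")[:,:,::-1])
s=r.grab_frame("side")[:,:,::-1]
cv2.imwrite("pics/side11.png",cv2.resize(s[190:340,210:360],None,fx=4,fy=4,interpolation=cv2.INTER_CUBIC))
E
```

```text
t 14.65 local [  5.8 102.2] z 90.4 rot [-3.141  0.     0.224] F [ 1.6 -0.4 -0. ] op -0.0
```

View pics/side11.png

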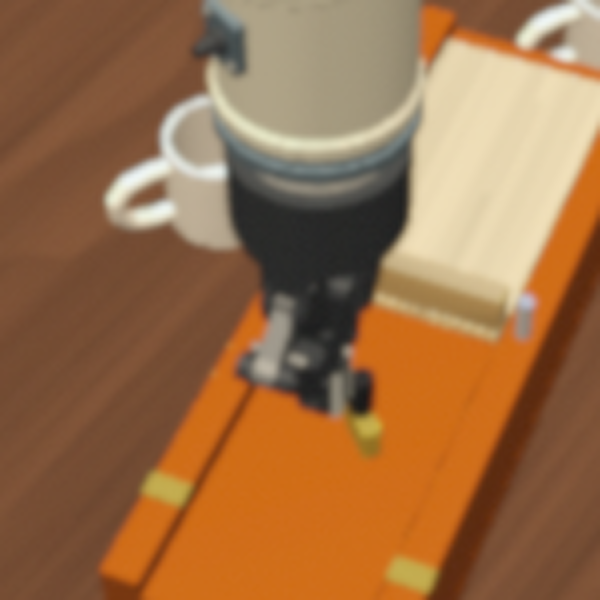

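View pics/wrist11.png

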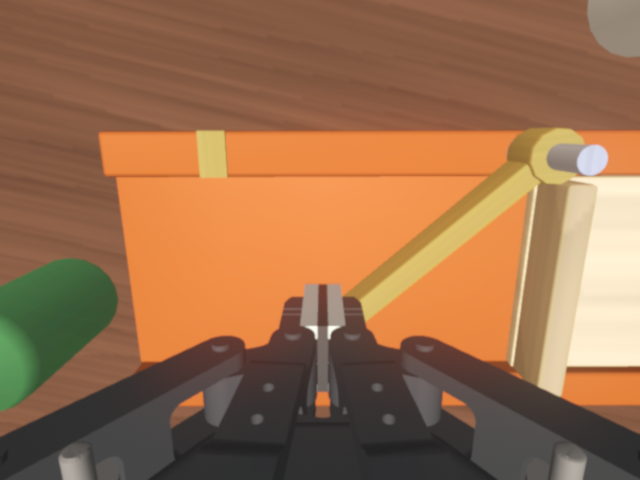

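Emit:
{"fn": "jog_arm", "kwargs": {
  "increments": "-0.8 0.6 0 0 0 0 -1;-0.9 0.7 0 0 0 0 -1;-0.7 0.7 0 0 0 0 -1;-0.7 0.8 0 0 0 0 -1;-0.6 0.9 0 0 0 0 -1;-0.5 0.9 0 0 0 0 -1;0 0 0 0 0 0 -1;0 0 0 0 0 0 -1"
}}

```text
clock: 15.55
eef_pos: [469.8, 121.0, 90.3]
tcp_rot: [-3.141, 0.001, 0.223]
contact_force: [0.2, 0.2, 0.4]
opening: -0.001
```

```bash
python3 - <<'E'
from h import *
loc()
cv2.imwrite("pics/wrist12.png",r.grab_frame("wrist")[:,:,::-1])
s=r.grab_frame("side")[:,:,::-1]
cv2.imwrite("pics/side12.png",cv2.resize(s[190:340,230:380],None,fx=4,fy=4,interpolation=cv2.INTER_CUBIC))
E
```

```text
t 15.55 local [-35.7  56.3] z 90.3 rot [-3.141e+00  1.000e-03  2.230e-01] F [0.2 0.2 0.4] op -0.0
```

View pics/side12.png

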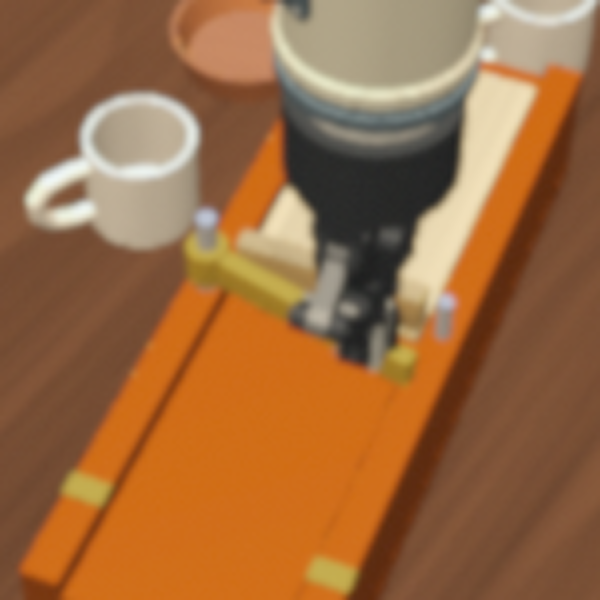

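View pics/wrist12.png

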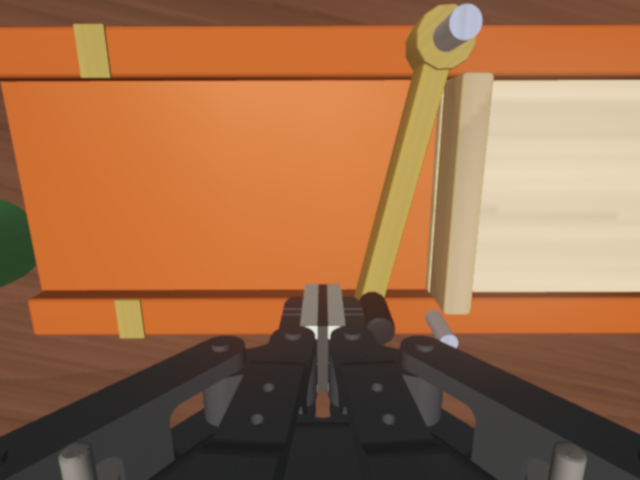

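The arm is about 0.27 rad from locked, with the post at px (375,315) beside the tip. Next is the final stretch, slowly onto the stop.

Emit:
{"fn": "jog_arm", "kwargs": {
  "increments": "-0.5 0.7 0 0 0 0 -1;-0.4 0.6 0 0 0 0 -1;-0.2 0.5 0 0 0 0 -1;0 0.4 0 0 0 0 -1;0 0.3 0 0 0 0 -1;0 0.2 0 0 0 0 -1;0 0 0 0 0 0 -1;0 0 0 0 0 0 -1"
}}

```text
clock: 16.45
eef_pos: [465.1, 92.6, 90.3]
tcp_rot: [-3.141, 0.001, 0.224]
contact_force: [-3.1, 2.5, 1.3]
opening: 0.001
```

Emit:
{"fn": "jog_arm", "kwargs": {
  "increments": "0 0.1 0 0 0 0 -1;0 0.1 0 0 0 0 -1;0 0.1 0 0 0 0 -1;0 0 0 0 0 0 -1;0 0 0 0 0 0 -1;0 0 0 0 0 0 -1;0 0 0 0 0 0 -1;0 0 0 0 0 0 -1"
}}

```text
clock: 17.25
eef_pos: [465.6, 90.2, 90.3]
tcp_rot: [-3.141, 0.001, 0.224]
contact_force: [-4.0, 5.8, 1.2]
opening: -0.004
```

```bash
python3 - <<'E'
from h import *
loc()
cv2.imwrite("pics/wrist13.png",r.grab_frame("wrist")[:,:,::-1])
E
```

```text
t 17.25 local [-46.6  27.1] z 90.3 rot [-3.141e+00  1.000e-03  2.240e-01] F [-4.   5.8  1.2] op -0.0
```

View pics/wrist13.png

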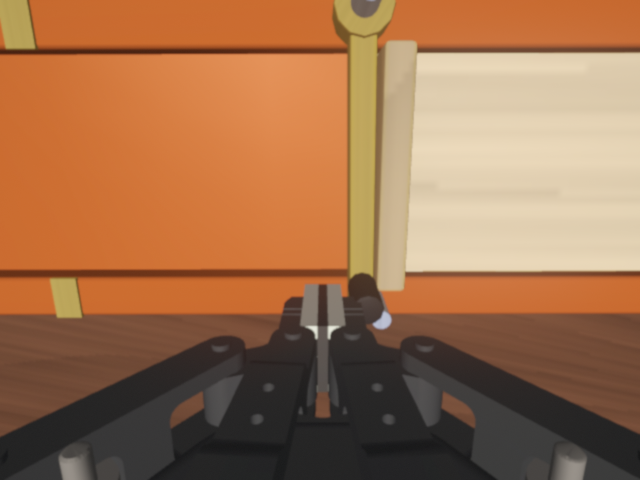

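Emit:
{"fn": "jog_arm", "kwargs": {
  "increments": "0 0.1 0 0 0 0 -1;0 0.1 0 0 0 0 -1;0 0 0 0 0 0 -1;0 0 0 0 0 0 -1;0 0 0 0 0 0 -1;0 0 0 0 0 0 -1;0 0 0 0 0 0 -1;0 0 0 0 0 0 -1"
}}

```text
clock: 18.1
eef_pos: [465.9, 88.6, 90.3]
tcp_rot: [-3.14, 0.001, 0.223]
contact_force: [-5.0, 9.6, 1.1]
opening: -0.0
```

Emit:
{"fn": "jog_arm", "kwargs": {
  "increments": "0 -1 0 0 0 0 -1;0 -1.5 0 0 0 0 -1;0 -1.5 0 0 0 0 -1;0 0 0 0 0 0 -1;0 0 0 0 0 0 -1;0 0 0 0 0 0 -1;0 0 0 0 0 0 -1;0 0 0 0 0 0 -1"
}}

```text
clock: 18.9
eef_pos: [457.8, 126.2, 90.4]
tcp_rot: [3.141, -0.0, 0.223]
contact_force: [0.1, -0.2, -0.5]
opening: 0.002
```

```bash
python3 - <<'E'
from h import *
loc()
cv2.imwrite("pics/wrist14.png",r.grab_frame("wrist")[:,:,::-1])
s=r.grab_frame("side")[:,:,::-1]
cv2.imwrite("pics/side14.png",cv2.resize(s[190:340,230:380],None,fx=4,fy=4,interpolation=cv2.INTER_CUBIC))
E
```

```text
t 18.9 local [-46.2  64. ] z 90.4 rot [ 3.141 -0.     0.223] F [ 0.1 -0.2 -0.5] op 0.0
```

View pics/wrist14.png

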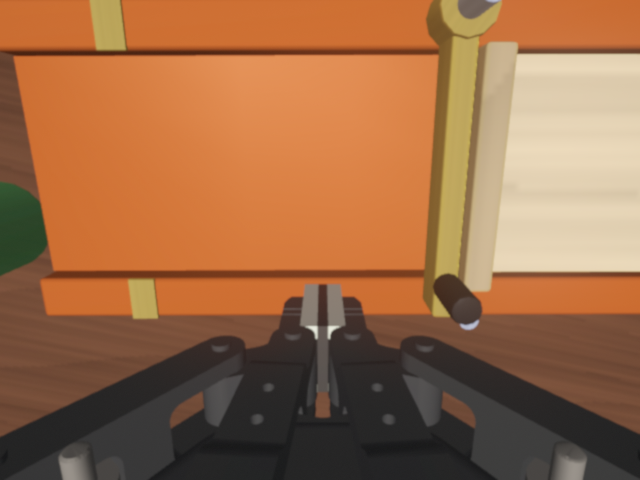

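View pics/side14.png

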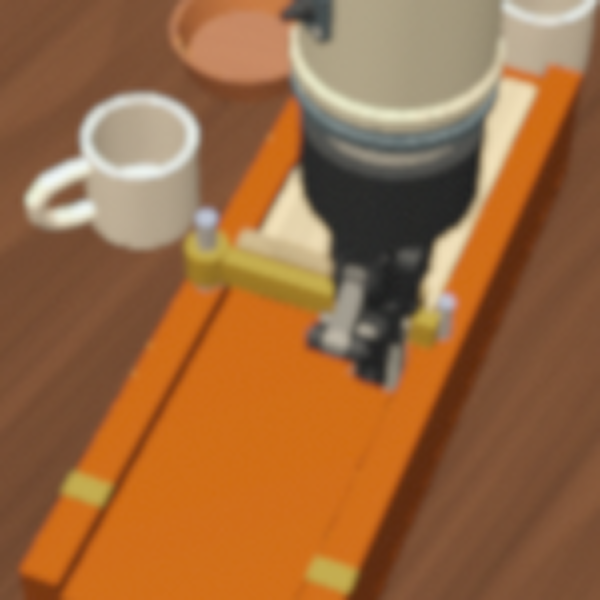

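```bash
python3 - <<'E'
import cv2
im=cv2.imread("pics/wrist14.png");cv2.imwrite("pics/wz14.png",cv2.resize(im[0:335,390:560],None,fx=1.75,fy=1.75,interpolation=cv2.INTER_CUBIC))
a=cv2.resize(im[20:60,410:540],None,fx=6,fy=6);b=cv2.resize(im[230:290,410:540],None,fx=6,fy=6)
import numpy as np
cv2.imwrite("pics/wz14.png",np.vstack([a[:220],b]))
E
```

```text
(no output)
```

View pics/wz14.png

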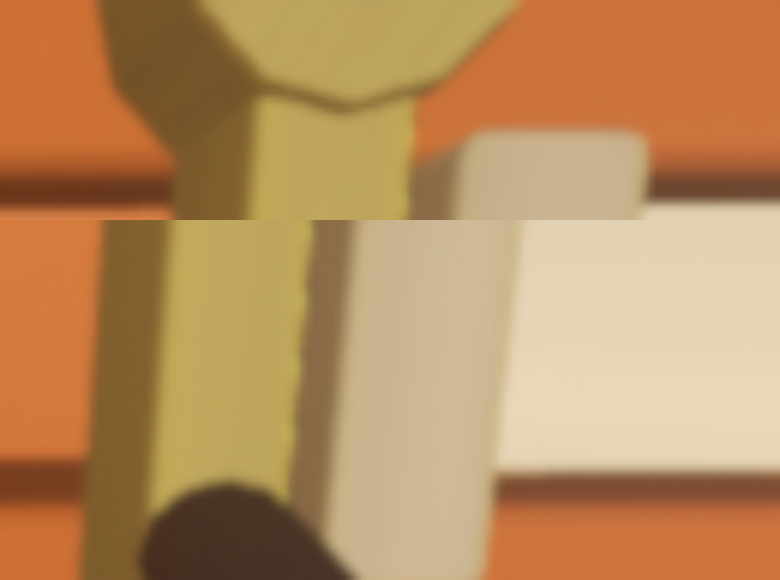

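```bash
python3 - <<'E'
from h import *
f=lambda uv,z:(R_.T@(ray("wrist",uv,z)[:2]-O))
for nm,p,q,z in(("arm -y edge",(478.8,36.7),(459,270),105),("arm +y edge",(452.7,37),(436,308-30),105),("strip +y edge",(487.5,44),(466,272),103.5),("strip -y edge",(517.5,46),(493,272),103.5),("rail inner far",(60,53),(420,53),82),("rail inner near",(60,271),(420,271),82)):
    a,b=f(p,z),f(q,z);print(nm,a.round(1),b.round(1),np.arctan2(*(a-b)[::-1]).round(4))
E
```

```text
arm -y edge [52.2  9.5] [-35.9   8.8] 0.007
arm +y edge [52.1 18.8] [-39.4  18.1] 0.0073
strip +y edge [50.1  5.5] [-37.3   5.3] 0.0028
strip -y edge [49.4 -5.4] [-37.3  -6. ] 0.0069
rail inner far [ 51.1 174.1] [50.9 25. ] 1.5694
rail inner near [-44.4 190.5] [-44.5  19. ] 1.5704
```

The arm is parallel to the strip to within 0.005 rad and sits 3–4 mm behind it. I'll retreat and do a final check.

Emit:
{"fn": "jog_arm", "kwargs": {
  "increments": "0 -0.5 -3 0 0 0 -1;0 0 -4 0 0 0 -1;0 0 -4 0 0 0 -1;-4 1 0 0 0 0 -1;-4 2 0 0 0 0 -1;-2 4 0 0 0 0 -1;-2 4 0 0 0 0 -1;-2 4 0 0 0 0 -1"
}}

```text
clock: 19.8
eef_pos: [352.6, -47.1, 200.7]
tcp_rot: [3.141, -0.001, 0.225]
contact_force: [1.0, 1.1, 0.9]
opening: -0.001
```

Emit:
{"fn": "jog_arm", "kwargs": {
  "increments": "-2 4 0 0 0 0 -1;-2 4 0 0 0 0 -1;-2 4 0 0 0 0 -1;-2 4 0 0 0 0 -1;-2 4 0 0 0 0 -1;-2 4 0 0 0 0 -1;0 0 0 0 0 0 -1;0 0 0 0 0 0 -1"
}}

```text
clock: 20.6
eef_pos: [288.9, -307.0, 200.1]
tcp_rot: [-3.141, 0.0, 0.221]
contact_force: [-0.2, 1.0, 0.3]
opening: -0.001
```

```bash
python3 - <<'E'
from h import *
loc()
s=r.grab_frame("side")[:,:,::-1];t=r.grab_frame("top")[:,:,::-1]
a=cv2.resize(s[150:420,200:400],None,fx=2,fy=2,interpolation=cv2.INTER_CUBIC)
b=cv2.resize(t[170:320,180:440],(400,231),interpolation=cv2.INTER_CUBIC)
c=np.zeros((540,800,3),np.uint8);c[:,:400]=a;c[:231,400:]=b
o=cv2.imread("pics/top0.png");c[260:491,400:]=cv2.resize(o[170:320,180:440],(400,231),interpolation=cv2.INTER_CUBIC)
cv2.imwrite("pics/fin.png",c)
E
```

```text
t 20.6 local [-306.9 -321. ] z 200.1 rot [-3.141  0.     0.221] F [-0.2  1.   0.3] op -0.0
```

View pics/fin.png

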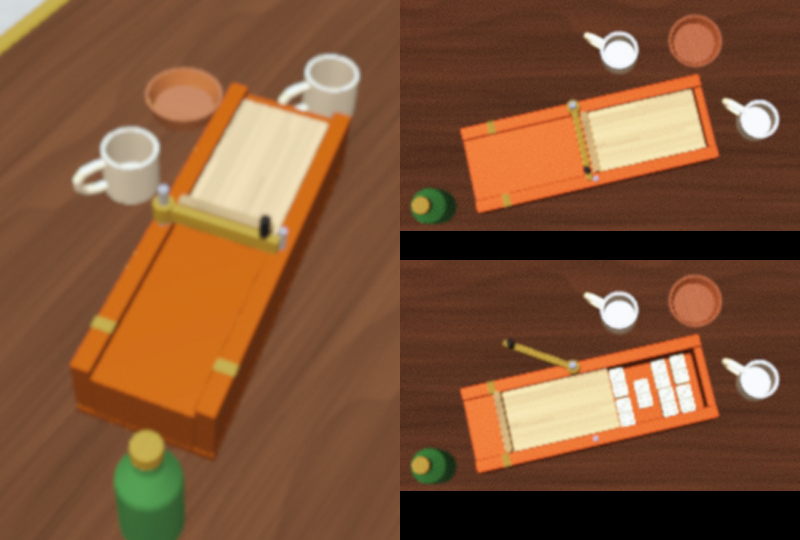

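The door is shut, the arm lies square across the shelf against its stop pin and seated, and the cups, ashtray and bottle have not moved compared with the start.

```bash
python3 -c "
from rig import r
print(r.sign_off())"
```

```text
the job is handed in; nothing more can be done
None
```

I pushed the door shut, swung the brass arm round by its post until it stopped, backed the robot clear and handed the job in at about 21 s of the 58 s. `sign_off()` gives no verdict, so the result rests on my own checks.

- **Door:** it reached its end stop and held against 13 N. The final pictures show no dominoes, and the panel reaches the far end of the bay.
- **Locking arm:** it held against about 11 N at the stop. With the tip backed off, it measured parallel to the strip to within 0.005 rad and sat 3–4 mm behind it; 3 mm was expected. It looks seated on its pin in the side view, but I did not measure the lift.
- **Cups, ashtray and bottle:** they look unmoved when the final top picture is set beside the first one. This was by eye, not measured.

**What went wrong or disagreed:**
- **First pass missed:** my first push passed just over the door's strip without touching it. The real fingertip is 15 mm or more short of the reported tool point, so I repeated the push lower.
- **Last push on the arm:** in the last push of 2 mm the tool still moved about 1.6 mm while the force rose. I put that down to the tip slipping round the post, and relied on the angle measurement instead.

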